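# Tip the painted balls out of the tote

## Task

Lift the wooden tote by its blue handle, carry it level over the carved box, tilt it to about 45 degrees and hold it there for a second so that both painted balls roll over its low lip into the box. Then bring the tote level again and set it down gently in the middle of the carving board; spill nothing, never tip the tote past 60 degrees, and leave the box and the other things where they are.

Things in the scene. Friction and masses are not known exactly. Their poses are not given: they have to be found in the camera images.
- tote_handle (a point): centre of the tote's blue square bar handle, 105 mm above the tote's underside and over its middle. The bar is 18 mm thick along the tote's x, 24 mm high, and 84 mm long in the clear along y between two upright posts (which reach 118 mm above the underside). Same axes as tote
- tote_lip (a point): middle of the top outer edge of the tote's low lip: 75 mm along -x from the handle centre and 79.5 mm below it, in the tote's axes; the tote's lower front edge is 25.5 mm below this point
- ball1_center (a point): centre of the red painted wooden ball, 36 mm across, 20 g, rolls freely; starts in the tote at its rear wall
- ball2_center (a point): centre of the yellow painted wooden ball, 36 mm across, 20 g, rolls freely; starts in the tote at its rear wall
- carved_box: open chip-carved pale wooden box, 150 mm along its x, 190 mm along its y, 75 mm high, walls and floor 8 mm, 0.85 kg, loose on the bench; origin at the centre of its underside, z up
- board: pale carving board fixed on the bench, 200 mm along its x, 240 mm along its y, 25 mm thick; origin at the centre of its underside, z up. It stands on the other side of the robot's midline from the box
- oil_jar: amber glass jar of wood oil with a steel cap, 64 mm across, about 100 mm tall, standing; leave it alone; origin at the centre of its underside
- oilstone: grey sharpening stone, 55 x 150 x 28 mm, lying flat; leave it alone; origin at the centre of its underside
- brush_cup: white ceramic cup, 74 mm across, 85 mm tall; leave it alone; origin at the centre of its underside
- offcut: plywood offcut 40 x 50 x 20 mm lying flat; leave it alone; origin at the centre of its underside
- tote: loose wooden tray, 150 (x) x 96 mm (y; 112 over the posts), 0.28 kg +-20%; origin: centre of underside. Walls 52 mm high, but 25.5 mm at the lip (-x end, roughly towards +y at the start); x: towards the rear wall, z: up. The inner floor falls 6 degrees to the rear, where the balls rest; they roll out over the lip once it is lowered by some 35 degrees. Starts on the board
Things that resemble listed ones, but are neither listed nor needed, are in the scene too. There is more than one size of the tote; the one meant has the size given above.

How it is judged:
By the outcome, as a careful person would: the job done as asked, in the order asked, and still so for the second after the job is handed in, with the robot touching nothing.
It also fails if it takes over 67 s, if anything falls off the work surface, if the arm or the gripper's body presses on something with over 40 N, if the wrist force passes 120 N, or if a joint passes its speed limit or range.

## Robot

A 6-joint arm with a two-finger parallel gripper is mounted at the origin on the work surface. World frame = base frame: x ahead of the robot, y to its left, z up, the work surface at z = 0. Lengths are in mm, angles in rad, forces in N, time in s.
With the tool pointing down it reaches from about 350 to 875 mm from the base axis. Payload 4.2 kg.
Tool frame: the origin (TCP) lies at the very end of the fingers, on their centre line; the grasp point (between the pads) lies 19 mm behind it; z points along the fingers, y is the line along which they close (so a half turn about z gives the same grasp; the last joint's range is limited). The gripper opens to 85 mm and grips with 20 to 120 N. Pads are 22 mm wide; open, the fingers measure 114 mm over their backs; the gripper's body (76 mm by 85 mm) begins 54 mm behind the grasp point. The pads swing forward as they close: fully open they stand 13 mm farther back than shut.
Start: joints at [1.398, 0.385, 0.008, 0, -1.194, -0.259], TCP at [261.533, 567.626, 231.312] pointing down, gripper open.
Joint ranges: [-3.14, 3.14], [-1.21, 2.06], [-1.07, 1.41], [-3.16, 2.05], [-2.99, -0.16], [-3.1, 3.1]. Speed limits (rad/s): [2.79, 2.79, 3.14, 3.14, 3.14, 3.14].

## Interface

Orientations are given as a unit quaternion [x, y, z, w].
In Python, from bench import arm gives the robot as it stands.
- The arm moves only by the tool servo_tool, never from a script. Its argument "rows" is a list that holds one entry, the list of rows, each a list of 7 numbers: the finger opening in mm, from 0 to 85.4, then the shift along the tool's x, y, z in mm, then the turn, a rotation vector about the tool's x, y, z in rad. A call has 1 to 10 rows; each row is the pose to reach, as a shift and turn from the pose commanded when the call began, along the tool's axes at that moment; what a row does not reach only later rows make up. A row lasts 1/8 s, in which the tool goes at most 62.5 mm and 10.7 degrees, less where a joint would pass 70% of its speed; a pose out of reach is approached as far as the arm can. A call with a gripper value outside its range is refused whole. The fingers move at their own pace and stop on an object; the grip force is fixed at half the most. Time passes only in rows, so rows that repeat a pose let the fingers close. It gives the time, the measured TCP pose, the force, the opening and the grip force at its end, in the units of the state.
- arm.read_state(): the state, without advancing time (a new reading comes with each control period).
- arm.get_image(name): name is "scene" or "top"; returns the picture (480x640x3 uint8, red, green, blue); there is no depth.
- arm.camera_params(name): a dict with "intrinsics" (3x3 intrinsics, pixels), "D" ([k1, k2, p1, p2, k3] as OpenCV has them; the pictures are not rectified), "R" (3x3) and "t" (3): a world point X has camera coordinates R X + t. Camera axes: x right, y down, z forward; pixel columns grow to the right and rows downward; lengths in mm; the calibration is good to about 2 mm. A picture is of the moment at which its call begins. camera_params takes no time and is no camera call.
- arm.job_done(): hands the job in; it is judged then, once.
The state is a dict: "clock": time; "joints": joint angles; "joint_vel": joint speeds; "joint_efforts": joint torques, N m; "position": TCP position; "ee_rot": TCP orientation; "contact_force": force on the tool from outside, world axes, zero at the start; "wrist_torque": the same for the moment, N m; "gripper_width": finger opening in mm; "grasp_force": force on a finger pad.
Only numpy, scipy, OpenCV 4.12 (cv2) and the standard library are available. Lean on these libraries where they do the work, as an engineer would, in place of code of your own. Each camera call takes 0.05 s, during which the arm holds its last target. There are 200 camera calls.

## Working session

There is one attempt and no reset: what is moved stays moved. The work goes in short steps, Python scripts to look and compute and a tool call to move; the robot and the scene stay as the last step left them, time stands still between calls to the robot, and variables do not carry over. Pictures are saved under pics/ and viewed, at most 10 in all, crops included, and the job is handed in when it is done.

Besides the shell and the picture viewer there is one more tool, called after ">>>" as name(argument=value, ...) on one line, values as JSON. servo_tool: Moves the arm, as the interface text tells. Its arguments: {"type":"object","properties":{"rows":{"type":"array"}},"required":["rows"]}

```bash
mkdir -p pics; ls; python3 - <<'E'
from bench import arm
import cv2,numpy as np
for n in("scene","top"):
    im=arm.get_image(n);cv2.imwrite(f"pics/{n}0.png",im[:,:,::-1]);np.save(f"pics/{n}0.npy",im)
    p=arm.camera_params(n);print({k:np.round(v,4).tolist() for k,v in p.items()})
s=arm.read_state();print(s)
E
```

```text
pics
{'intrinsics': [[502.614, 0.0, 319.9379], [0.0, 502.614, 237.8893], [0.0, 0.0, 1.0]], 'D': [-0.0474, 0.0, 0.0, 0.0, 0.0], 'R': [[0.1833, 0.9831, 0.0033], [0.8153, -0.1501, -0.5593], [-0.5493, 0.1052, -0.829]], 't': [-72.5383, -371.6039, 1576.9272]}
{'intrinsics': [[568.3203, 0.0, 318.4453], [0.0, 568.3203, 243.9238], [0.0, 0.0, 1.0]], 'D': [-0.0461, 0.0, 0.0, 0.0, 0.0], 'R': [[-0.0193, -0.9997, -0.0165], [-0.9985, 0.0201, -0.0501], [0.0504, 0.0156, -0.9986]], 't': [13.1583, 539.4699, 1425.6794]}
{'clock': 0.1, 'joints': array([ 1.39763091e+00,  3.85473672e-01,  6.76642205e-03, -4.15852533e-04,
       -1.19403620e+00, -2.58605537e-01]), 'joint_vel': array([ 0.00032473, -0.00227438,  0.00321642,  0.00307026, -0.0005966 ,
       -0.00027415]), 'joint_efforts': array([-2.78040498e-04, -3.93318450e+01,  1.88930011e+01,  4.19798255e+00,
       -2.58739856e-03,  8.73640232e-06]), 'position': array([261.31664115, 567.16696409, 230.33898751]), 'ee_rot': array([ 9.76770186e-01, -2.14287236e-01, -1.51513789e-04,  9.80926841e-04]), 'contact_force': array([0.1684368 , 1.20494832, 0.25444104]), 'wrist_torque': array([-0.01021096,  0.04051771, -0.02522306]), 'grasp_force': 0.0, 'gripper_width': 85.26727834109401}
```

View pics/scene0.png

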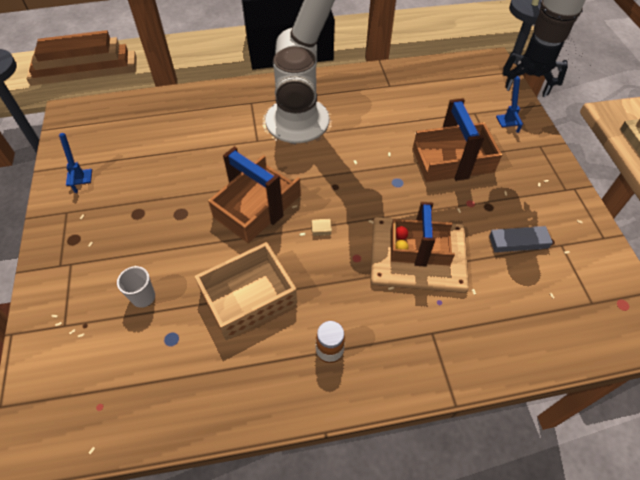

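View pics/top0.png

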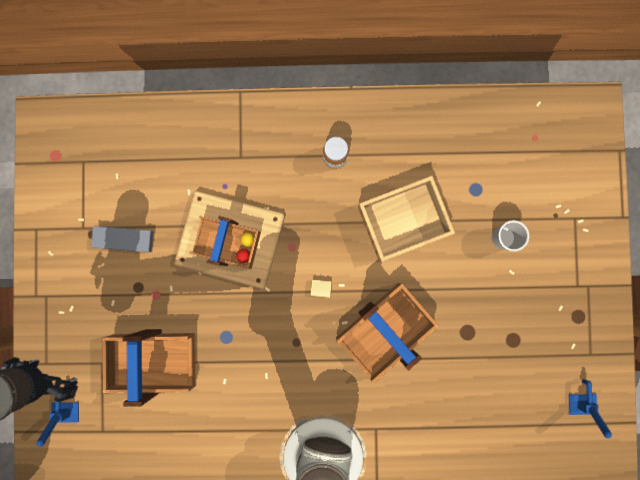

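The board with the small tote (balls on the -y side) is near top-image (230,240). The carved box is near (406,218), and the jar (336,149), cup (513,236), offcut (320,288) and two bigger totes also show. Next I enlarge the tote and the box.

```bash
python3 - <<'E'
import cv2,numpy as np
im=np.load("pics/top0.npy")[:,:,::-1]
a=cv2.resize(im[180:300,165:300],None,fx=5.5,fy=5,interpolation=cv2.INTER_CUBIC)
a=cv2.resize(im[180:300,165:300],None,fx=5,fy=5,interpolation=cv2.INTER_CUBIC)
cv2.imwrite("pics/tote.png",a)
cv2.imwrite("pics/box.png",cv2.resize(im[165:275,345:465],None,fx=5,fy=5,interpolation=cv2.INTER_CUBIC))
E
```

```text
(no output)
```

View pics/tote.png

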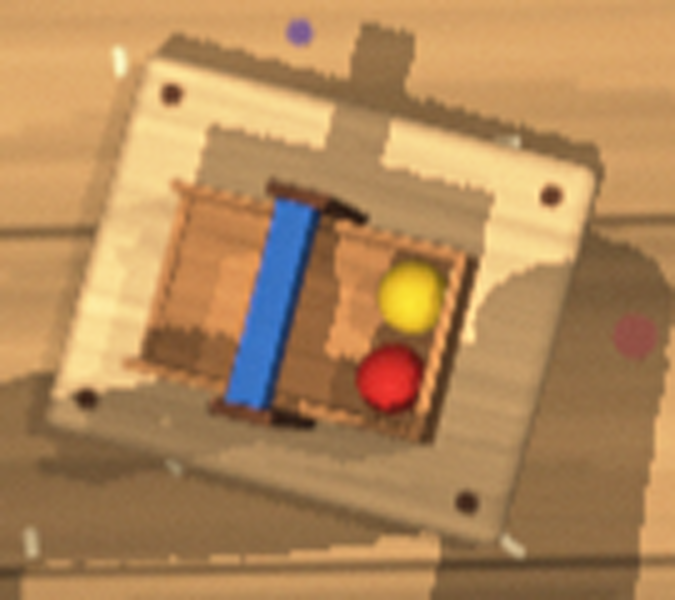

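View pics/box.png

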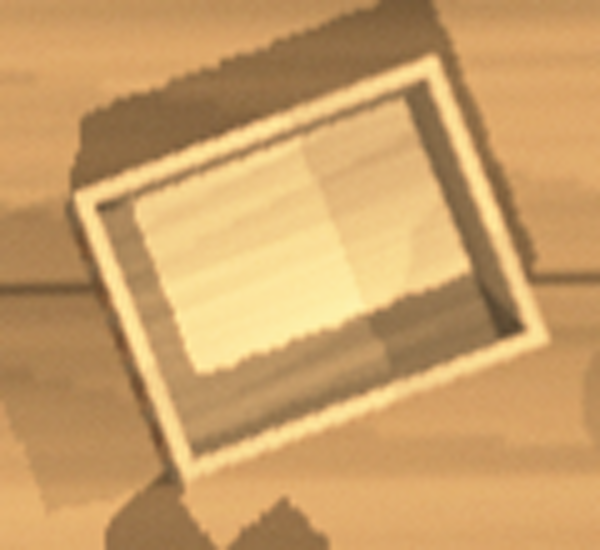

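Readings in crop pixels:
- Tote crop: board top corners (150,58), (597,170), (497,543), (50,420). Handle top corners (276,200), (318,207), (270,410), (227,402). The balls are at the right (rear).
- Box crop: outer rim corners (433,55), (550,335), (185,480), (72,195).

```bash
cat >h.py <<'E'
from bench import arm
import numpy as np,cv2
from scipy.spatial.transform import Rotation as R
def ray(n,uv,z):
    p=arm.camera_params(n);K,D,Rc,t=[np.array(p[k],float) for k in("intrinsics","D","R","t")]
    q=cv2.undistortPoints(np.array(uv,float).reshape(-1,1,2),K,D).reshape(-1,2)
    d=np.c_[q,np.ones(len(q))]@Rc; c=-Rc.T@t
    return c+d*((z-c[2])/d[:,2])[:,None]
def proj(n,X):
    p=arm.camera_params(n);K,D,Rc,t=[np.array(p[k],float) for k in("intrinsics","D","R","t")]
    return cv2.projectPoints(np.array(X,float).reshape(-1,1,3),cv2.Rodrigues(Rc)[0],t,K,D)[0].reshape(-1,2)
E
python3 - <<'E'
from h import *
c=lambda l,o:(np.array(l)+.5)/5-.5+np.array(o)
for nm,l,o,z in (("board",[(150,58),(597,170),(497,543),(50,420)],(165,180),25),("handle",[(276,200),(318,207),(270,410),(227,402)],(165,180),142),
 ("box",[(433,55),(550,335),(185,480),(72,195)],(345,165),75)):
    P=ray("top",c(l,o),z)[:,:2];print(nm,P.round(1).tolist(),P.mean(0).round(1))
    e=np.roll(P,-1,0)-P;print(np.hypot(*e.T).round(1),np.degrees(np.arctan2(e[:,1],e[:,0])).round(1))
print(ray("top",[(336,149)],100),ray("top",[(513,236)],85),ray("top",[(320,288)],20),ray("top",[(402,284),(438,323)],80))
P=ray("top",c([(412,297),(390,378)],(165,180)),50);print(P)
s=arm.read_state();print(R.from_quat(s["ee_rot"]).as_matrix().round(3))
E
```

```text
board [[679.5, 314.3], [617.4, 87.7], [430.6, 141.1], [496.6, 366.7]] [556.  227.5]
[234.9 194.2 235.1 190.2] [-105.3  164.1   73.7  -16. ]
handle [[594.3, 228.4], [590.6, 208.8], [496.9, 232.2], [501.0, 252.2]] [545.7 230.4]
[19.9 96.6 20.4 96.3] [-100.7  166.    78.4  -14.3]
box [[697.7, -276.4], [559.8, -329.0], [493.1, -150.4], [632.7, -98.9]] [ 595.8 -213.7]
[147.6 190.7 148.8 189. ] [-159.1  110.5   20.2  -69.9]
[[762.71207615 -45.40786951 100.        ]] [[ 545.6890187  -467.42032242   85.        ]] [[428.37976519   0.65341023  20.        ]] [[ 435.77459816 -197.52369508   80.        ]
 [ 340.70647292 -281.47688969   80.        ]]
[[553.5587568  178.6402034   50.        ]
 [513.6444001  190.08633973  50.        ]]
[[ 0.908 -0.419 -0.001]
 [-0.419 -0.908 -0.002]
 [ 0.     0.002 -1.   ]]
```

```bash
cat >>h.py <<'E'
def rot(ytoolx,tilt=0):
    "tool down, tool x at yaw deg; tilt deg about world axis along tote y (=-tool x) lowering lip"
    a=np.radians(ytoolx);x=np.array([np.cos(a),np.sin(a),0]);z=np.array([0,0,-1.])
    M=R.from_matrix(np.c_[x,np.cross(z,x),z])
    return R.from_rotvec(np.radians(tilt)*x)*M   # tote y=-tool x, turn -tilt about it
def tcp(P,q): return np.array(P)+19*q.apply([0,0,1])  # grasp point -> TCP
def delta(P,q):
    s=arm.read_state();q0=R.from_quat(s["ee_rot"])
    print("t",s["clock"],"shift",q0.inv().apply(P-s["position"]).round(1),"turn",(q0.inv()*q).as_rotvec().round(3),"J",s["joints"].round(2))
E
python3 - <<'E'
from h import *
h=np.array([545.7,230.4,130]); t=np.radians(-14.6); u=np.array([np.cos(t),np.sin(t),0])
print("handle ends scene",proj("scene",[h+42*u+[0,0,12],h-42*u+[0,0,12]]),"box corners",proj("scene",[[697.7,-276.4,75],[559.8,-329,75],[493,-150.4,75],[632.7,-98.9,75]]))
q=rot(165.5);delta(tcp([546,230,219],q),q)
# wrist angle estimate
def tool(j1,th,j4,j5,j6):return R.from_euler('ZYXYX',[j1,th,j4,-j5,j6])
s=arm.read_state();j=s["joints"]
C=tool(j[0],j[1]-j[2],*j[3:]).inv()*R.from_quat(s["ee_rot"]);print(C.as_matrix().round(2))
for yaw in(200.5,20.5):
  for th in(.2,.5,.8):
    for tilt in(0,25,48):
      q=rot(yaw,tilt if yaw>90 else -tilt)
      e=(R.from_euler('ZY',[np.radians(-20),th]).inv()*q*C.inv()).as_euler('XYX');a=np.array([e[0],-e[1],e[2]])
      b=np.array([e[0]+np.pi,e[1],e[2]+np.pi]);print(yaw,th,tilt,a.round(2),((b+np.pi)%(2*np.pi)-np.pi).round(2))
E
```

```text
handle ends scene [[428.63277854 235.29576165]
 [426.85799818 206.5475117 ]] box corners [[221.72046673 327.29176652]
 [194.70681025 277.28771404]
 [266.84661034 242.36793182]
 [296.6776464  288.7424567 ]]
t 0.1 shift [399.7 187.   30.8] turn [ 0.    -0.003  2.963] J [ 1.4   0.39  0.01 -0.   -1.19 -0.26]Traceback (most recent call last):
  File "<stdin>", line 8, in <module>
  File "<stdin>", line 6, in tool
  File "scipy/spatial/transform/_rotation.pyx", line 1413, in scipy.spatial.transform._rotation.Rotation.from_euler
ValueError: Expected axis specification to be a non-empty string of upto 3 characters, got ZYXYX
```

```bash
python3 - <<'E'
from h import *
def tool(j1,th,j4,j5,j6):return R.from_euler('ZY',[j1,th])*R.from_euler('XYX',[j4,-j5,j6])
s=arm.read_state();j=s["joints"]
C=tool(j[0],j[1]-j[2],*j[3:]).inv()*R.from_quat(s["ee_rot"]);print(C.as_matrix().round(2))
for yaw in(200.5,20.5):
  for th in(.2,.6):
    for tilt in(0,25,48):
      q=rot(yaw,tilt if yaw>90 else -tilt)
      e=(R.from_euler('ZY',[np.radians(-20),th]).inv()*q*C.inv()).as_euler('XYX');a=np.array([e[0],-e[1],e[2]])
      b=np.array([e[0]+np.pi,e[1],e[2]+np.pi]);f=lambda v:((v+np.pi)%(2*np.pi)-np.pi).round(2);print(yaw,th,tilt,f(a),f(b))
E
```

```text
[[ 0.   -0.    1.  ]
 [-0.87  0.49  0.  ]
 [-0.49 -0.87  0.  ]]
200.5 0.2 0 [-0.   -1.37  0.35] [ 3.14  1.37 -2.8 ]
200.5 0.2 25 [-0.37 -1.11  0.47] [ 2.77  1.11 -2.67]
200.5 0.2 48 [-0.79 -0.92  0.7 ] [ 2.35  0.92 -2.45]
200.5 0.6 0 [-0.   -0.97  0.35] [ 3.14  0.97 -2.79]
200.5 0.6 25 [-0.5  -0.74  0.68] [ 2.64  0.74 -2.46]
200.5 0.6 48 [-1.11 -0.68  1.15] [ 2.03  0.68 -1.99]
20.5 0.2 0 [ 0.   -1.37 -2.8 ] [-3.14  1.37  0.35]
20.5 0.2 25 [-0.37 -1.1  -2.67] [2.77 1.1  0.47]
20.5 0.2 48 [-0.79 -0.92 -2.45] [2.35 0.92 0.7 ]
20.5 0.6 0 [ 0.   -0.97 -2.8 ] [-3.14  0.97  0.35]
20.5 0.6 25 [-0.5  -0.74 -2.46] [2.65 0.74 0.68]
20.5 0.6 48 [-1.11 -0.68 -1.99] [2.03 0.68 1.15]
```

>>> servo_tool(rows=[[[85,0,0,0,0,0,0.17],[85,20,10,0,0,0,0.35],[85,45,20,0,0,0,0.53],[85,75,35,0,0,0,0.71],[85,110,50,0,0,0,0.89],[85,145,67,0,0,0,1.07],[85,180,84,0,0,0,1.25],[85,215,100,0,0,0,1.43],[85,250,117,0,0,0,1.61],[85,280,131,0,0,0,1.79]]])

```text
clock: 1.35
position: [461.5, 330.1, 230.9]
ee_rot: [-0.441, 0.898, -0.0, -0.001]
contact_force: [0.3, -0.2, -0.3]
gripper_width: 85.2
grasp_force: 0.0
```

```bash
python3 - <<'E'
from h import *
q=rot(165.5);delta(tcp([546,230,209],q),q)
E
```

```text
t 1.35 shift [  27.5 -128.    40.8] turn [-0.000e+00 -1.000e-03  1.166e+00] J [ 0.91  0.29 -0.14 -0.   -1.15 -1.56]
```

>>> servo_tool(rows=[[[85,5,-15,0,0,0,0.18],[85,10,-35,0,0,0,0.36],[85,15,-60,5,0,0,0.54],[85,20,-85,12,0,0,0.72],[85,24,-108,22,0,0,0.9],[85,27,-122,32,0,0,1.06],[85,27.5,-128,41,0,0,1.166],[85,27.5,-128,41,0,0,1.166],[85,27.5,-128,41,0,0,1.166]]])

```text
clock: 2.48
position: [546.1, 232.2, 190.5]
ee_rot: [0.122, 0.993, -0.0, 0.0]
contact_force: [-0.6, 0.3, 0.4]
gripper_width: 85.0
grasp_force: 0.0
```

```bash
python3 - <<'E'
from h import *
q=rot(165.5);delta(tcp([546,230,130],q),q)
im=arm.get_image("top")
cv2.imwrite("pics/above.png",cv2.resize(im[150:320,130:330,::-1],None,fx=3.5,fy=3.5,interpolation=cv2.INTER_CUBIC))
E
```

```text
t 2.475 shift [-0.4 -2.2 79.5] turn [-0.     0.     0.009] J [ 0.67  0.36 -0.13  0.   -1.08 -2.49]
```

View pics/above.png

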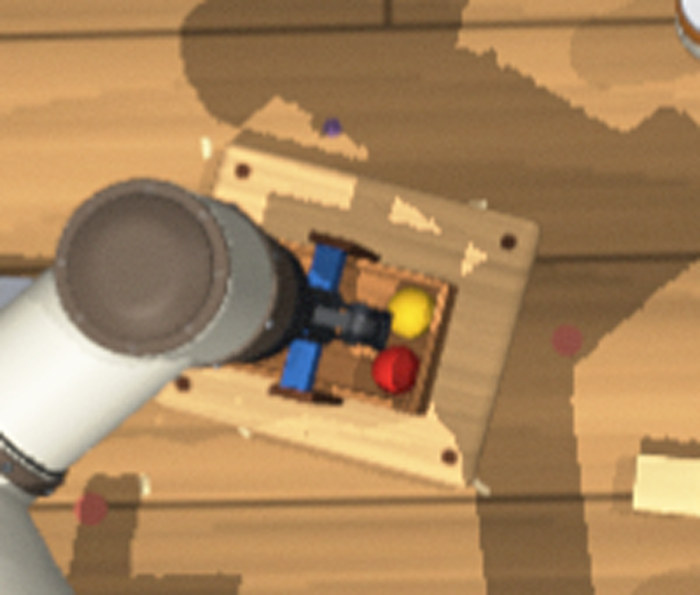

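The fingers straddle the blue bar, around the middle of its length (crop about (325,320)). I descend and close.

>>> servo_tool(rows=[[[85,0,-2,15,0,0,0.009],[85,0,-2,35,0,0,0.009],[85,0,-2,55,0,0,0.009],[85,0,-2,70,0,0,0.009],[85,0,-2,79,0,0,0.009],[85,0,-2,79,0,0,0.009],[60,0,-2,79,0,0,0.009],[40,0,-2,79,0,0,0.009],[26,0,-2,79,0,0,0.009],[20,0,-2,79,0,0,0.009]]])

```text
clock: 3.78
position: [545.8, 230.1, 111.6]
ee_rot: [0.127, 0.992, 0.0, 0.0]
contact_force: [0.0, 0.5, 0.6]
gripper_width: 20.1
grasp_force: 0.0
```

>>> servo_tool(rows=[[[10,0,0,0,0,0,0],[5,0,0,0,0,0,0],[5,0,0,0,0,0,0],[5,0,0,0,0,0,0]]])

```text
clock: 4.28
position: [545.8, 230.1, 111.7]
ee_rot: [0.127, 0.992, 0.0, 0.0]
contact_force: [-0.9, -0.2, 4.6]
gripper_width: 17.2
grasp_force: 59.6
```

Gripped (17.2 mm, 60 N). I lift gently.

>>> servo_tool(rows=[[[5,0,0,-3,0,0,0],[5,0,0,-9,0,0,0],[5,0,0,-18,0,0,0],[5,0,0,-30,0,0,0],[5,0,0,-44,0,0,0],[5,0,0,-59,0,0,0],[5,0,0,-74,0,0,0],[5,0,0,-86,0,0,0],[5,0,0,-95,0,0,0],[5,0,0,-100,0,0,0]]])

```text
clock: 5.52
position: [545.7, 230.1, 211.8]
ee_rot: [0.127, 0.992, 0.0, 0.0]
contact_force: [-0.1, -0.0, -4.0]
gripper_width: 17.2
grasp_force: 58.6
```

```bash
python3 - <<'E'
from h import *
s=arm.read_state();print(s["contact_force"],s["wrist_torque"],s["gripper_width"],s["position"])
q=rot(200.5);delta(tcp([609.8,-251.2,228],q),q)
E
```

```text
[-1.24230237e-01 -4.72348381e-04 -3.95143312e+00] [ 0.04146348 -0.04740518  0.00901912] 17.17663321080528 [545.72693475 230.13479106 211.83535212]
t 5.525 shift [-183.5 -449.6    2.7] turn [ 0.     0.    -0.613] J [ 0.67  0.34 -0.11 -0.   -1.12 -2.5 ]
```

>>> servo_tool(rows=[[[5,-1.5,-3.7,0,0,0,0],[5,-4.5,-11,0,0,0,0],[5,-8.7,-21.3,0,0,0,0],[5,-14,-34.3,0,0,0,0],[5,-20.4,-50,0,0,0,0],[5,-27.6,-67.7,0,0,0,0],[5,-35.2,-86.2,0,0,0,0],[5,-42.7,-104.8,0,0,0,0],[5,-50.3,-123.3,0,0,0,0],[5,-57.8,-141.8,0,0,0,0]]])

```text
clock: 6.78
position: [566.0, 76.9, 211.3]
ee_rot: [0.127, 0.992, -0.0, 0.0]
contact_force: [0.5, -0.3, -4.1]
gripper_width: 17.3
grasp_force: 58.6
```

>>> servo_tool(rows=[[[5,-7.6,-18.5,0,0,0,0],[5,-15.1,-37.1,0,0,0,0],[5,-22.7,-55.6,0,0,0,0],[5,-30.2,-74.2,0,0,0,0],[5,-37.8,-92.7,0,0,0,0],[5,-45.4,-111,0,0,0,0],[5,-52.9,-130,0,0,0,0],[5,-60.5,-148,0,0,0,0],[5,-68,-167,0,0,0,0],[5,-75.6,-185,0,0,0,0]]])

```text
clock: 8.02
position: [592.4, -121.2, 211.3]
ee_rot: [0.127, 0.992, -0.0, -0.0]
contact_force: [-0.3, -0.7, -3.8]
gripper_width: 17.0
grasp_force: 58.6
```

>>> servo_tool(rows=[[[5,-7.6,-18.5,0,0,0,-0.02],[5,-15,-37,0,0,0,-0.06],[5,-22,-54.7,0,0,0,-0.12],[5,-29,-71.4,0,0,0,-0.19],[5,-35,-86,0,0,0,-0.27],[5,-40.4,-99,0,0,0,-0.35],[5,-44.6,-109,0,0,0,-0.43],[5,-47.6,-117,0,0,0,-0.51],[5,-49.5,-121.5,0,0,0,-0.57],[5,-50,-122.6,0,0,0,-0.61]]])

```text
clock: 9.28
position: [609.6, -252.2, 210.9]
ee_rot: [-0.177, 0.984, 0.0, -0.0]
contact_force: [0.1, 0.4, -2.9]
gripper_width: 17.0
grasp_force: 58.6
```

```bash
python3 - <<'E'
from h import *
q=rot(200.5);delta(tcp([609.8,-251.2,228],q),q)
im=arm.get_image("scene");t=arm.get_image("top")
a=cv2.resize(im[120:370,120:400],(560,500));b=cv2.resize(t[130:300,340:420+60],None,fx=500/170,fy=500/170)[:,:240]
b=cv2.resize(t[140:290,350:480],None,fx=1.8,fy=1.8)
b=cv2.copyMakeBorder(b,0,500-b.shape[0],0,0,0)
cv2.imwrite("pics/over.png",np.hstack([a,b])[:,:,::-1])
E
```

```text
t 9.275 shift [-0.6  0.8  1.9] turn [ 0.    -0.001 -0.002] J [-0.15  0.46  0.07  0.   -1.19 -1.07]
```

View pics/over.png

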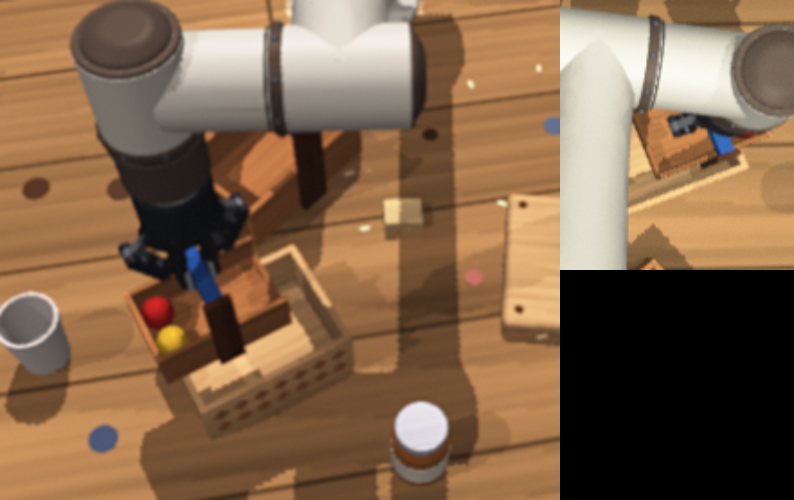

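Both balls sit at the tote's rear (composite (155,310), (170,340)), and the lip hangs over the box interior. I tilt slowly about the grasp point.

>>> servo_tool(rows=[[[5,0,-0.6,0,0.03,0,0],[5,0,-1.1,0,0.06,0,0],[5,0,-1.7,-0.1,0.09,0,0],[5,0,-2.3,-0.1,0.12,0,0],[5,0,-2.8,-0.2,0.15,0,0],[5,0,-3.4,-0.3,0.18,0,0],[5,0,-4,-0.4,0.21,0,0],[5,0,-4.5,-0.5,0.24,0,0],[5,0,-5.1,-0.7,0.27,0,0],[5,0,-5.6,-0.8,0.3,0,0]]])

```text
clock: 10.62
position: [611.7, -256.2, 212.2]
ee_rot: [-0.175, 0.973, -0.148, 0.027]
contact_force: [-0.3, -0.6, -3.4]
gripper_width: 17.2
grasp_force: 58.7
```

>>> servo_tool(rows=[[[5,0,0,0,0,0,0],[5,0,0,0,0,0,0],[5,0,-0.8,0,0.04,0,0],[5,0,-1.5,-0.1,0.08,0,0],[5,0,-2.3,-0.1,0.12,0,0],[5,0,-3,-0.2,0.16,0,0],[5,0,-3.8,-0.4,0.2,0,0],[5,0,-4.5,-0.5,0.24,0,0],[5,0,-5.2,-0.7,0.28,0,0],[5,0,-5.9,-0.9,0.32,0,0]]])

```text
clock: 11.88
position: [614.2, -261.2, 215.1]
ee_rot: [-0.168, 0.937, -0.301, 0.055]
contact_force: [-0.1, -0.8, -3.6]
gripper_width: 17.7
grasp_force: 59.2
```

```bash
python3 - <<'E'
from h import *
for t in(36,45):
    q=rot(200.5,t);delta(tcp([609.8,-251.2,228],q),q)
E
```

```text
t 11.875 shift [0.6 1.3 2.2] turn [ 0.007  0.    -0.003] J [-0.02  0.33 -0.55  0.99 -0.71 -1.98]
t 11.875 shift [ 0.6 -1.7  1.9] turn [ 0.164 -0.    -0.003] J [-0.02  0.33 -0.55  0.99 -0.71 -1.98]
```

>>> servo_tool(rows=[[[5,0,-0.6,0,0.03,0,0],[5,0,-1.1,0,0.06,0,0],[5,0,-1.7,-0.1,0.09,0,0],[5,0,-2.3,-0.1,0.12,0,0],[5,0,-2.8,-0.2,0.15,0,0],[5,0,-3.3,-0.3,0.175,0,0],[5,0,-3.3,-0.3,0.175,0,0],[5,0,-3.3,-0.3,0.175,0,0],[5,0,-3.3,-0.3,0.175,0,0],[5,0,-3.3,-0.3,0.175,0,0]]])

```text
clock: 13.12
position: [614.6, -263.6, 217.0]
ee_rot: [-0.163, 0.908, -0.381, 0.069]
contact_force: [-0.7, 0.4, -2.8]
gripper_width: 17.1
grasp_force: 59.3
```

>>> servo_tool(rows=[[[5,0,0,0,0,0,0],[5,0,0,0,0,0,0],[5,0,0,0,0,0,0],[5,0,0,0,0,0,0],[5,0,0,0,0,0,0],[5,0,0,0,0,0,0],[5,0,0,0,0,0,0]]])

```text
clock: 14.0
position: [614.4, -263.7, 216.9]
ee_rot: [-0.163, 0.908, -0.381, 0.068]
contact_force: [0.1, 0.8, -3.5]
gripper_width: 17.2
grasp_force: 59.3
```

```bash
python3 - <<'E'
from h import *
q=rot(200.5);delta(tcp([609.8,-251.2,228],q),q)
im=arm.get_image("scene");t=arm.get_image("top")
a=cv2.resize(im[180:370,140:340],(526,500));b=cv2.resize(t[140:290,350:480],None,fx=2,fy=2)
b=cv2.copyMakeBorder(b,0,500-b.shape[0],0,0,0)
cv2.imwrite("pics/tilt.png",np.hstack([a,b])[:,:,::-1])
E
```

```text
t 14.0 shift [-0.1 15.  -4. ] turn [-0.795 -0.001 -0.003] J [-0.06  0.33 -0.67  1.36 -0.73 -2.3 ]
```

View pics/tilt.png

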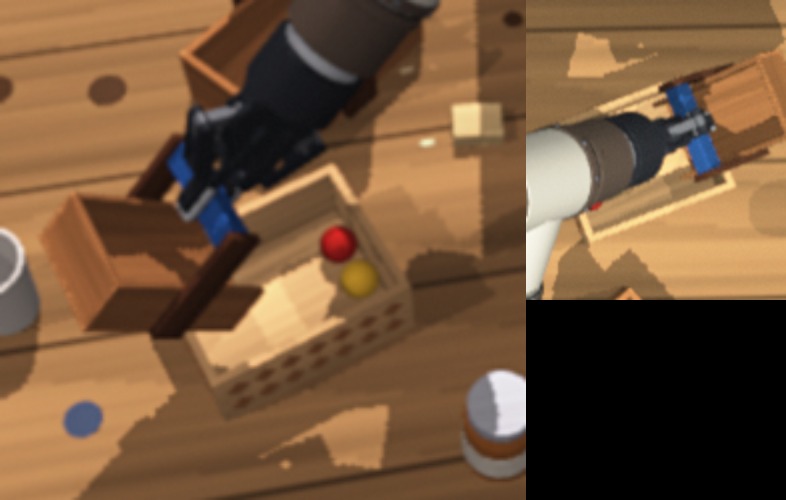

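Both balls are in the box (composite (338,243), (358,278)), the box has not moved, and the tilt of 45.5° has been held for over 1 s. I level the tote.

>>> servo_tool(rows=[[[5,0,0.9,0,-0.05,0,0],[5,0,2.5,-0.2,-0.13,0,0],[5,0,4.2,-0.5,-0.22,0,0],[5,0,6,-0.9,-0.32,0,0],[5,0,7.8,-1.6,-0.42,0,0],[5,0,9.4,-2.5,-0.52,0,0],[5,0,11,-3.4,-0.62,0,0],[5,0,12.6,-4.4,-0.71,0,0],[5,0,13.4,-5.2,-0.77,0,0],[5,0,13.8,-5.7,-0.795,0,0]]])

```text
clock: 15.35
position: [609.5, -251.2, 210.9]
ee_rot: [-0.176, 0.984, 0.001, -0.0]
contact_force: [-0.1, -0.3, -2.7]
gripper_width: 17.4
grasp_force: 59.2
```

```bash
python3 - <<'E'
from h import *
q=rot(165);delta(tcp([556,227.5,228],q),q)
E
```

```text
t 15.35 shift [-115.6  467.6    2.5] turn [ 0.001 -0.001  0.616] J [-0.15  0.46  0.07 -0.   -1.19 -1.07]
```

>>> servo_tool(rows=[[[5,-1.2,5,0,0,0,0],[5,-4,15.5,0,0,0,0],[5,-7.7,31,0,0,0,0],[5,-12.5,50.5,0,0,0,0],[5,-17.8,72,0,0,0,0],[5,-23.3,94,0,0,0,0],[5,-29,117.5,0,0,0,0],[5,-34.8,141,0,0,0,0],[5,-40.6,164,0,0,0,0],[5,-46.3,187.4,0,0,0,0]]])

```text
clock: 16.6
position: [587.6, -57.1, 211.2]
ee_rot: [-0.177, 0.984, 0.0, 0.0]
contact_force: [0.7, -0.0, -4.1]
gripper_width: 16.7
grasp_force: 59.2
```

>>> servo_tool(rows=[[[5,-6,24,0,0,0,0.02],[5,-12,48,0,0,0,0.06],[5,-18,72,0,0,0,0.12],[5,-24,96,0,0,0,0.19],[5,-30,120,0,0,0,0.27],[5,-36,143,0,0,0,0.35],[5,-41,165,0,0,0,0.43],[5,-46,185,0,0,0,0.5],[5,-50,203,0,0,0,0.56],[5,-54,218,0,0,0,0.6]]])

```text
clock: 17.85
position: [562.0, 165.8, 211.2]
ee_rot: [0.122, 0.992, 0.0, 0.0]
contact_force: [0.7, -0.2, -3.4]
gripper_width: 17.1
grasp_force: 59.1
```

```bash
python3 - <<'E'
from h import *
q=rot(165);delta(tcp([556,227.5,170],q),q)
E
```

```text
t 17.85 shift [20.9 58.3 60.2] turn [0.    0.    0.016] J [ 0.56  0.33 -0.12 -0.   -1.12 -2.38]
```

>>> servo_tool(rows=[[[5,4,12,4,0,0,0.01],[5,8,24,10,0,0,0.016],[5,12,35,18,0,0,0.016],[5,16,45,27,0,0,0.016],[5,19,53,37,0,0,0.016],[5,20.5,57,46,0,0,0.016],[5,21,58.3,53,0,0,0.016],[5,21,58.3,58,0,0,0.016],[5,21,58.3,60,0,0,0.016],[5,21,58.3,60,0,0,0.016]]])

```text
clock: 19.1
position: [556.7, 225.6, 151.1]
ee_rot: [0.13, 0.991, 0.0, 0.0]
contact_force: [-1.0, -0.9, -3.5]
gripper_width: 16.8
grasp_force: 59.1
```

```bash
python3 - <<'E'
from h import *
q=rot(165);delta(tcp([556,227.5,130.7],q),q)
E
```

```text
t 19.1 shift [ 1.2  1.6 39.4] turn [0. 0. 0.] J [ 0.65  0.41 -0.17  0.   -0.99 -2.49]
```

>>> servo_tool(rows=[[[5,1,1.6,5,0,0,0],[5,1,1.6,12,0,0,0],[5,1,1.6,19,0,0,0],[5,1,1.6,25,0,0,0],[5,1,1.6,30,0,0,0],[5,1,1.6,33,0,0,0],[5,1,1.6,35,0,0,0],[5,1,1.6,36.5,0,0,0],[5,1,1.6,37.5,0,0,0],[5,1,1.6,37.5,0,0,0]]])

```text
clock: 20.35
position: [556.1, 227.6, 113.6]
ee_rot: [0.13, 0.991, 0.0, 0.0]
contact_force: [-0.5, 0.1, -2.6]
gripper_width: 17.3
grasp_force: 59.2
```

>>> servo_tool(rows=[[[5,0,0,0.5,0,0,0],[5,0,0,1,0,0,0],[5,0,0,1.5,0,0,0],[5,0,0,1.5,0,0,0]]])

```text
clock: 20.85
position: [556.0, 227.6, 112.0]
ee_rot: [0.13, 0.991, -0.0, -0.0]
contact_force: [-0.5, -0.4, -3.3]
gripper_width: 17.1
grasp_force: 59.2
```

Still carrying weight, so I go down a bit further.

>>> servo_tool(rows=[[[5,0,0,0.3,0,0,0],[5,0,0,0.6,0,0,0],[5,0,0,0.9,0,0,0],[5,0,0,0.9,0,0,0]]])

```text
clock: 21.35
position: [556.1, 227.7, 111.7]
ee_rot: [0.13, 0.991, 0.0, 0.0]
contact_force: [-1.2, 0.4, 2.1]
gripper_width: 17.4
grasp_force: 59.8
```

Down (+2 N). I release slowly and retreat upward.

>>> servo_tool(rows=[[[18,0,0,0,0,0,0],[22,0,0,0,0,0,0],[35,0,0,0,0,0,0],[55,0,0,0,0,0,0],[75,0,0,0,0,0,0],[85,0,0,0,0,0,0],[85,0,0,0,0,0,0],[85,0,0,0,0,0,0],[85,0,0,-5,0,0,0],[85,0,0,-15,0,0,0]]])

```text
clock: 22.6
position: [555.9, 227.5, 126.4]
ee_rot: [0.13, 0.991, -0.0, -0.0]
contact_force: [-0.7, 0.4, -0.3]
gripper_width: 84.6
grasp_force: 0.0
```

>>> servo_tool(rows=[[[85,0,0,-15,0,0,0],[85,0,0,-35,0,0,0],[85,0,0,-60,0,0,0],[85,0,0,-85,0,0,0],[85,0,0,-110,0,0,0],[85,-15,15,-130,0,0,0],[85,-35,40,-140,0,0,0],[85,-60,70,-140,0,0,0],[85,-80,95,-140,0,0,0],[85,-80,95,-140,0,0,0]]])

```text
clock: 23.85
position: [658.8, 299.6, 265.4]
ee_rot: [0.13, 0.991, -0.0, -0.0]
contact_force: [-0.8, 0.9, -0.4]
gripper_width: 84.9
grasp_force: 0.0
```

```bash
python3 - <<'E'
from h import *
im=arm.get_image("scene");t=arm.get_image("top")
a=cv2.resize(im[180:380,100:500],(800,400),interpolation=cv2.INTER_CUBIC)
cv2.imwrite("pics/end.png",a[:,:,::-1]);print(arm.read_state()["clock"])
cv2.imwrite("pics/endtop.png",cv2.resize(t[120:310,140:480,::-1],None,fx=2.3,fy=2.3))
E
```

```text
23.95
```

View pics/end.png

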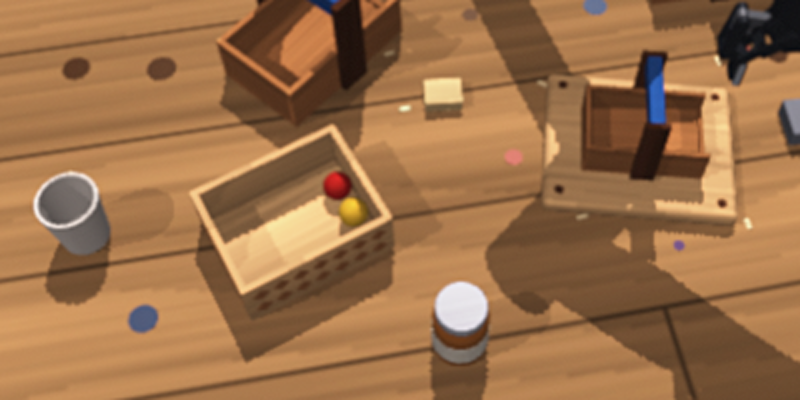

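View pics/endtop.png

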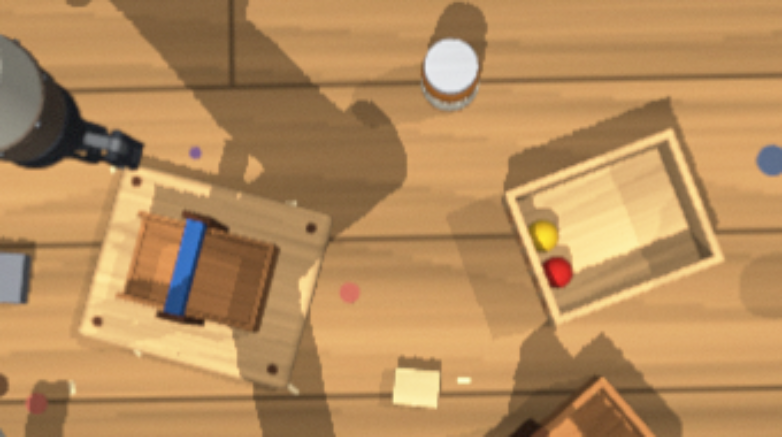

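The tote stands upright in the middle of the board (tote centre about (200,271), board about (204,275) in the top crop). Both balls rest in the unmoved box at (544,235) and (557,271), nothing else has moved, and the gripper is clear.

```bash
python3 -c "
from bench import arm
print(arm.job_done())"
```

```text
the job is handed in; nothing more can be done
None
```

The job is handed in at about 24 s: both balls are in the carved box, the tote stands level in the middle of the board, and the last pictures show nothing else moved.

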